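Set out the whetstones for knife sharpening

ROBOT

A 6-joint arm with a two-finger parallel gripper is mounted at the origin on a cart in front of the work surface, level with it; the furniture and walls round the work are solid. World frame = base frame: x ahead of the robot, y to its left, z up, the work surface at z = 0. Lengths are in mm, angles in rad, forces in N, time in s.
With the tool pointing down it reaches from about 300 to 850 mm from the base axis. Payload 5.4 kg.
Tool frame: the origin (TCP) lies midway between the tips of the shut fingers; the grasp point (between the pads) lies 19 mm behind it; z points along the fingers, y is the line along which they close (so a half turn about z gives the same grasp; the last joint's range is limited). The gripper opens to 85 mm and grips with 20 to 120 N. Pads are 22 mm wide; open, the fingers measure 114 mm over their backs; the gripper's body (76 mm by 85 mm) begins 54 mm behind the grasp point. The pads swing forward as they close: fully open they stand 13 mm farther back than shut.
Start: joints at [0.919, 0.158, 1.597, -0, 1.386, -0.21], TCP at [245.858, 519.769, 231.299] pointing down, gripper open.
Joint ranges: [-2.91, 2.91], [-0.94, 2.29], [0.18, 2.7], [-1.29, 4.43], [0.17, 2.64], [-3, 3]. Speed limits (rad/s): [2.57, 2.57, 3.14, 3.14, 3.14, 3.14].

INTERFACE

Orientations are given as [roll, pitch, yaw] about the fixed x, y, z axes, in that order (R = Rz(yaw) Ry(pitch) Rx(roll)).
In Python, from station import * gives the robot as it stands. Calls block until the motion is done:
- movep(position, orientation): joint-space move of the TCP to a pose.
- move_l(position, rot=None, velocity=150, contact_N=None): straight line of the TCP; rot=None keeps the orientation; velocity is the mean speed in mm/s. With contact_N (N) it stops when the force on the tool has changed by that much, and returns True; else False.
- move_joints(angles): joint-space move.
- ungrasp() and clamp(grip_force=None): open the fingers fully, or close them until they stop; grip_force is the grip in N (None keeps the last).
- hold(seconds).
- solve_ik(position, orientation): joint angles nearest the present ones, or None.
- observe(): the state.
- capture(name): name is "scene" or "top" or "wrist"; returns a dict with "color" (420x560x3 uint8, red, green, blue), "depth" (420x560 float32, mm along the optical axis (not along the pixel's ray), 0 where there is no reading), "vfov" (degrees; the focal length in pixels is half the picture's height over the tangent of half this angle, whatever the lens; pixels are square), "cx", "cy" (the principal point, pixels), "k1" (the pictures are not rectified: a ray, as slopes to the right and down, at radius r is drawn at 1 + k1 r^2 times it, then the intrinsics apply), "R" (3x3) and "t" (3): a world point X has camera coordinates R X + t. Camera axes: x right, y down, z forward; pixel columns grow to the right and rows downward; lengths in mm; the calibration is good to about 2 mm. A picture is of the moment at which its call begins.
A pose or a line that the arm cannot do raises MotionError and nothing moves.
- close_job(): hands the job in; it is judged then, once.
The state is a dict: "time_s": time; "qpos": joint angles; "qvel": joint speeds; "tau": joint torques, N m; "position": TCP position; "orientation": TCP orientation; "wrist_force": force on the tool from outside, world axes, zero at the start; "wrist_torque": the same for the moment, N m; "finger_gap": opening from 0.0 (shut) to 1.0 (fully open); "gripper_force": force on a finger pad.
Only numpy, scipy, OpenCV 4.12 (cv2) and the standard library are available. Lean on these libraries where they do the work, as an engineer would, in place of code of your own. Each camera call takes 0.05 s, during which the arm holds its last target. There are 200 camera calls.

TASK

Set up for sharpening: take the stack of whetstones apart and put each stone flat in its own place - the small brown slurry stone in the middle of the green saucer, the grooved charcoal flattening stone inside the lip of the grey drip tray, the cream finishing stone along the wooden holder between its end stops, and the big green-grey coarse stone across the two steel cross-pieces of the blue water tray, between their rubber stops. Centre each stone well and keep it the way up it is; stones chip, so set them down gently and never drop them. Leave the kitchen timer and the spice tin where they stand.

Things in the scene. Friction and masses are not known exactly. Their poses are not given: they have to be found in the camera images.
- coarse_stone: coarse whetstone, green-grey block 160 x 56 x 24 mm (x long, y wide, z up), about 0.47 kg; lies on the worktop as the bottom of the stack. Origin: centre of its underside. (Mind the room: a black dish rack stands over the sink, y > 0, x > 0.65 m, its shelves 0.4 m and more above the worktop; swing the arm past in front of it.)
- finishing_stone: finishing whetstone, cream block 140 x 46 x 20 mm (x long, y wide, z up), about 0.28 kg; lies on the coarse stone. Origin: centre of its underside.
- flattening_stone: flattening stone, charcoal block with light slanting grooves on top, 88 x 38 x 18 mm (x long, y wide, z up), about 0.14 kg; lies on the finishing stone. Origin: centre of its underside.
- slurry_stone: slurry stone, small red-brown block 46 x 26 x 24 mm (x long, y wide, z up), about 0.06 kg; top of the stack, lies on the flattening stone. Origin: centre of its underside.
- water_tray: blue open water tray (empty), 200 (x) x 96 (y) mm, fixed. Two steel cross-pieces, each 36 (x) x 104 (y) mm, lie across its ends, tops 52 mm above the origin, 116 mm gap between. Black rubber stops at their outer ends, 10 mm high, 60 mm wide, 176 mm apart (clear): the coarse stone, lying along x, has 8 mm to spare at each end. Origin: centre of its underside.
- stone_holder: brown wooden stone holder, a board 176 (x) x 66 (y) mm, top 12 mm above the origin, fixed. A black rubber stop 10 mm high, 50 mm wide (y), stands at each end; the stops are 156 mm apart (clear), so the finishing stone, lying along x, has 8 mm to spare at each end. Origin: centre of its underside.
- drip_tray: light grey silicone drip tray with ribbed floor, 112 (x) x 62 (y) mm outside, fixed; its lip is 4 mm thick and 9 mm high, the ribs are 7 mm high (all above the origin), inside it measures 104 x 54 mm; the flattening stone lies along x. Origin: centre of its underside.
- saucer: small round teal-green glazed saucer, 80 mm across, fixed; rim 9 mm above the origin, flat floor 3 mm above the origin and about 58 mm across. The slurry stone may lie in it at any yaw. Origin: centre of its underside.
- timer: round dark grey kitchen timer, 60 mm across, 25 mm high, loose; bystander, to be left alone. Origin: centre of its underside.
- spice_tin: round cream-white flat spice tin, 62 mm across, 25 mm high, loose; bystander, to be left alone. Origin: centre of its underside.

How it is judged (in metres and radians):
At the end, for the whole second after the job is handed in: Each stone lies flat, upright and at rest in its own place, seated (height within 4 mm), centred within 12 mm each way (finishing stone 11 mm across, coarse stone 13 mm), lined up within 0.15 rad (flattening stone 0.25, slurry stone any yaw); timer and spice tin within 20 mm of their start (x of coarse_stone in the frame of water_tray between -0.012 and 0.012 m and y of coarse_stone in the frame of water_tray between -0.013 and 0.013 m and z of coarse_stone in the frame of water_tray between 0.048 and 0.056 m and angle between each of coarse_stone, finishing_stone, flattening_stone, slurry_stone's own z axis and vertical below 0.08 rad and angle between the x axis of coarse_stone and the x axis of water_tray, either way round below 0.15 rad and linear speed of each of coarse_stone, finishing_stone, flattening_stone, slurry_stone below 0.02 m/s and angular speed of each of coarse_stone, finishing_stone, flattening_stone, slurry_stone below 0.1 rad/s and x of finishing_stone in the frame of stone_holder between -0.012 and 0.012 m and y of finishing_stone in the frame of stone_holder between -0.011 and 0.011 m and z of finishing_stone in the frame of stone_holder between 0.008 and 0.016 m and angle between the x axis of finishing_stone and the x axis of stone_holder, either way round below 0.15 rad and x of flattening_stone in the frame of drip_tray between -0.012 and 0.012 m and y of flattening_stone in the frame of drip_tray between -0.012 and 0.012 m and z of flattening_stone in the frame of drip_tray between 0.003 and 0.011 m and angle between the x axis of flattening_stone and the x axis of drip_tray, either way round below 0.25 rad and x of slurry_stone in the frame of saucer between -0.012 and 0.012 m and y of slurry_stone in the frame of saucer between -0.012 and 0.012 m and z of slurry_stone in the frame of saucer between -0.001 and 0.007 m and distance of each of timer, spice_tin from where it was at the start of the episode below 0.02 m); the robot touches nothing.
It fails at once if a stone is dropped: let go so high (about 25 mm or more) that it falls faster than 0.7 m/s ((linear speed of coarse_stone above 0.7 m/s and contact force between the fingers and coarse_stone below 0.05 N) or (linear speed of finishing_stone above 0.7 m/s and contact force between the fingers and finishing_stone below 0.05 N) or (linear speed of flattening_stone above 0.7 m/s and contact force between the fingers and flattening_stone below 0.05 N) or (linear speed of slurry_stone above 0.7 m/s and contact force between the fingers and slurry_stone below 0.05 N)).
It fails at once if the kitchen timer or the spice tin is knocked more than 20 mm from where it stood (distance of any of timer, spice_tin from where it was at the start of the episode above 0.02 m).
It also fails if it takes over 112 s, if anything falls off the work surface, if the arm or the gripper's body presses on something with over 40 N, if the wrist force passes 120 N, or if a joint passes its speed limit or range.

## Working session

There is one attempt and no reset: what is moved stays moved. The work goes in short steps, each a Python script; the robot and the scene stay as the last script left them, time stands still between calls to the robot, and variables do not carry over. Pictures are saved under pics/ and viewed, at most 14 in all, crops included, and the job is handed in when it is done.

```bash
ls; mkdir -p pics
python3 - <<'E'
from station import *
import cv2,pickle
d={n:capture(n) for n in("scene","top")}
pickle.dump(d,open("c0.pkl","wb"))
for n in d:
    cv2.imwrite(f"pics/{n}0.png",d[n]["color"][:,:,::-1])
    c=d[n];print(n,c["vfov"],c["cx"],c["cy"],c["k1"],c["R"],c["t"])
s=observe();print(s["position"],s["orientation"],s["time_s"],s["finger_gap"])
E
```

```text
pics
scene 51.95385731821941 285.4222204747849 213.9879576057043 -0.006576105221443065 [[ 0.67629984 -0.73657037  0.00908884]
 [-0.29033272 -0.27787509 -0.91569228]
 [ 0.67699737  0.61664376 -0.40177736]] [-330.04905947  214.30554084  742.791116  ]
top 55.49318742601909 280.2108653070306 207.34671580559888 -0.018157820904930344 [[-1.54324830e-02 -9.99880911e-01  4.47552857e-05]
 [-9.74793317e-01  1.50353092e-02 -2.22602624e-01]
 [ 2.22575441e-01 -3.47893837e-03 -9.74909262e-01]] [ 23.83738569 490.99381066 831.85913715]
[245.528627   519.3435927  230.40303378] [-3.13992963e+00 -3.45175333e-04  2.69980087e+00] 0.1 0.9969601866382175
```

View pics/top0.png

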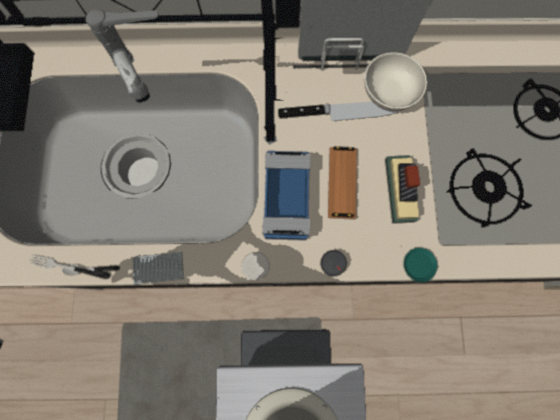

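View pics/scene0.png

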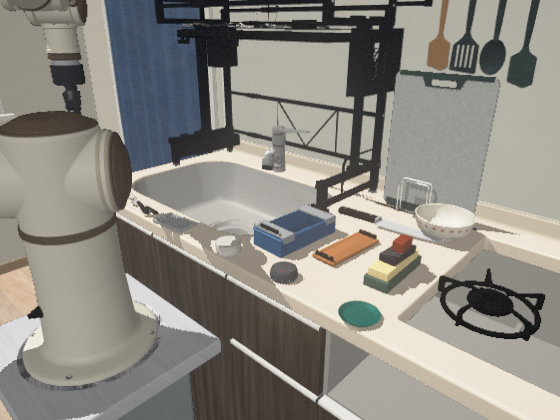

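```bash
cat > h.py <<'E'
import numpy as np,cv2
def K(c):
    f=c["color"].shape[0]/2/np.tan(np.radians(c["vfov"])/2);return np.array([[f,0,c["cx"]],[0,f,c["cy"]],[0,0,1]])
def slopes(c,uv):
    return cv2.undistortPoints(np.asarray(uv,np.float64).reshape(-1,1,2),K(c),np.array([c["k1"],0,0,0.])).reshape(-1,2)
def onplane(c,uv,z):
    s=slopes(c,uv);R,t=c["R"],c["t"];o=-R.T@t;d=np.c_[s,np.ones(len(s))]@R
    return o+d*((z-o[2])/d[:,2])[:,None]
def cloud(c):
    h,w=c["depth"].shape;u,v=np.meshgrid(np.arange(w),np.arange(h))
    s=slopes(c,np.stack([u,v],-1).reshape(-1,2).astype(float))
    P=(np.c_[s,np.ones(len(s))]*c["depth"].reshape(-1,1)-c["t"])@c["R"]
    P[c["depth"].ravel()<=0]=np.nan
    return P.reshape(h,w,3)
def rect(P):
    (x,y),(w,h),a=cv2.minAreaRect(np.asarray(P[:,:2],np.float32))
    if w<h:w,h,a=h,w,a+90
    return np.round([x,y,w,h,(a+90)%180-90],1)
def biggest(m):
    cs,_=cv2.findContours(m.astype(np.uint8),cv2.RETR_EXTERNAL,cv2.CHAIN_APPROX_NONE)
    return max(cs,key=cv2.contourArea).reshape(-1,2)
E
python3 - <<'E'
from h import *
import pickle
c=pickle.load(open("c0.pkl","rb"))["top"];P=cloud(c);Z=P[...,2]
hsv=cv2.cvtColor(c["color"],cv2.COLOR_RGB2HSV)
for n,(u0,v0,u1,v1) in dict(water=(258,145,315,245),holder=(322,140,362,225),stack=(380,148,428,230),drip=(128,245,190,290),saucer=(398,240,445,290),timer=(315,245,353,280),tin=(236,245,275,285)).items():
    z=Z[v0:v1,u0:u1];p=P[v0:v1,u0:u1]
    h,_=np.histogram(z[z==z],bins=np.arange(-8,100,4));print(n,dict(zip(range(-8,96,4),h)))
    m=np.nan_to_num(z,nan=-99)>dict(drip=4,saucer=4).get(n,7)
    if m.sum()>20:
        k=biggest(m);q=p[k[:,1],k[:,0]];print("  rect",rect(q))
for (u,v) in [(403,190),(412,176),(403,215),(403,165),(343,182),(288,195),(288,160),(288,235),(421,265),(158,268),(255,265)]:
    print((u,v),P[v,u].round(),hsv[v,u])
E
```

```text
water {-8: np.int64(40), -4: np.int64(778), 0: np.int64(1709), 4: np.int64(1043), 8: np.int64(31), 12: np.int64(19), 16: np.int64(18), 20: np.int64(10), 24: np.int64(16), 28: np.int64(14), 32: np.int64(15), 36: np.int64(13), 40: np.int64(69), 44: np.int64(348), 48: np.int64(625), 52: np.int64(723), 56: np.int64(46), 60: np.int64(109), 64: np.int64(18), 68: np.int64(0), 72: np.int64(0), 76: np.int64(0), 80: np.int64(0), 84: np.int64(0), 88: np.int64(0), 92: np.int64(0)}
  rect [526.7   0.8 203.7 103.5  -2.2]
holder {-8: np.int64(7), -4: np.int64(610), 0: np.int64(739), 4: np.int64(43), 8: np.int64(886), 12: np.int64(931), 16: np.int64(50), 20: np.int64(103), 24: np.int64(18), 28: np.int64(0), 32: np.int64(0), 36: np.int64(0), 40: np.int64(0), 44: np.int64(0), 48: np.int64(0), 52: np.int64(0), 56: np.int64(0), 60: np.int64(0), 64: np.int64(0), 68: np.int64(0), 72: np.int64(0), 76: np.int64(0), 80: np.int64(0), 84: np.int64(0), 88: np.int64(0), 92: np.int64(0)}
  rect [ 561.  -132.3  175.9   66.2   -3.6]
stack {-8: np.int64(11), -4: np.int64(865), 0: np.int64(1103), 4: np.int64(68), 8: 
[... 2207 characters left out ...]
: np.int64(0), 56: np.int64(0), 60: np.int64(0), 64: np.int64(0), 68: np.int64(0), 72: np.int64(0), 76: np.int64(0), 80: np.int64(0), 84: np.int64(0), 88: np.int64(0), 92: np.int64(0)}
  rect [366.5  73.3  60.3  60.   89.5]
(403, 190) [ 525. -258.   62.] [150  17  44]
(412, 176) [ 549. -272.   89.] [  5 170 114]
(403, 215) [ 472. -259.   44.] [ 23  85 207]
(403, 165) [ 582. -262.   67.] [120   7  37]
(343, 182) [ 560. -133.   14.] [ 13 144 152]
(288, 195) [533.  -3.   4.] [105 136 109]
(288, 160) [602.  -3.  54.] [ 90   4 137]
(288, 235) [430.  -0.  46.] [105 127  90]
(421, 265) [ 363. -304.    3.] [ 84 140  89]
(158, 268) [365. 296.   7.] [75 12 83]
(255, 265) [367.  74.  24.] [ 18  21 185]
```

Run:
```python
import cv2
i=cv2.imread("pics/top0.png")[140:290,120:450]
cv2.imwrite("pics/crop.png",cv2.resize(i,None,fx=2.4,fy=2.4,interpolation=cv2.INTER_CUBIC))
```

```text
(no output)
```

View pics/crop.png

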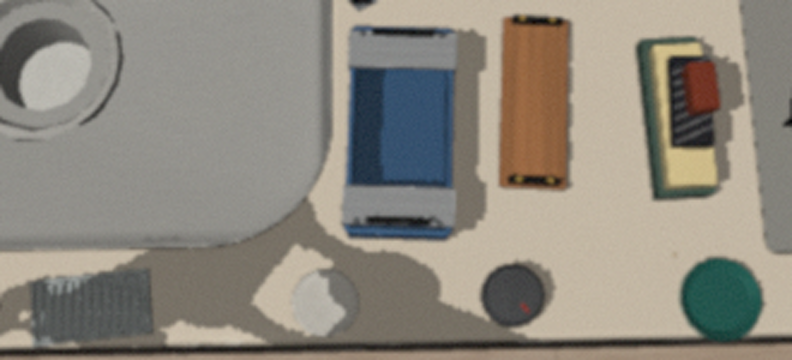

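```bash
cat > look.py <<'E'
import sys,pickle
from h import *
from station import *
def stackview(name,levels,box=(440,640,-340,-200)):
    c=capture("wrist");pickle.dump(c,open(name+".pkl","wb"))
    cv2.imwrite(f"pics/{name}.png",c["color"][:,:,::-1])
    P=cloud(c)
    for z in levels:
        layer(P,z,box)
    return c,P
def layer(P,z,box,tol=5):
    Q=np.nan_to_num(P,nan=-999)
    m=(abs(Q[...,2]-z)<tol)&(Q[...,0]>box[0])&(Q[...,0]<box[1])&(Q[...,1]>box[2])&(Q[...,1]<box[3])
    m=cv2.morphologyEx(m.astype(np.uint8),cv2.MORPH_OPEN,np.ones((3,3),np.uint8))
    if m.sum()<50:return print(z,"none")
    k=biggest(m);r=rect(P[k[:,1],k[:,0]]);print(z,r,"zmed",round(float(np.median(P[...,2][m>0])),1));return r
E
python3 - <<'E'
from look import *
t=observe()["time_s"]
movep([500,-268,300],[np.pi,0,0.03])
s=observe();print(s["time_s"]-t,s["position"],s["orientation"],s["qpos"])
stackview("w1",[24,44,62,86])
E
```

```text
2.9167 [ 500.29934072 -267.32212685  299.96390722] [-3.14137797e+00 -4.77044861e-05  3.12356859e-02] [-7.03815034e-01  1.00735447e-01  1.52548160e+00  1.91533726e-04
  1.51548419e+00  8.35735003e-01]
24 [ 582.  -267.9   80.7   56.1    2.2] zmed 25.0
44 [ 554.7 -270.2  105.4   46.2    1.7] zmed 45.1
62 [ 546.1 -272.8   88.1   38.2   -2.4] zmed 63.1
86 [ 552.9 -276.6   45.    25.4    2.4] zmed 86.8
```

View pics/w1.png

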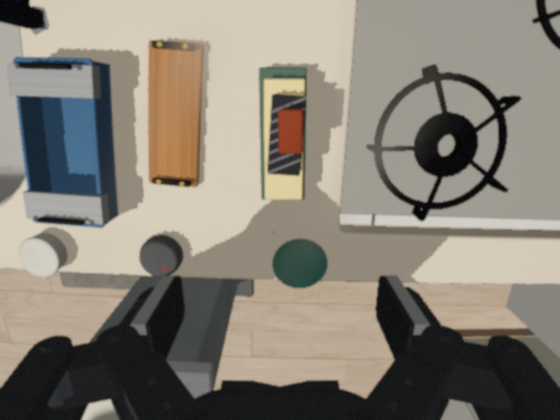

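Run:
```python
from look import *
cs={"top":pickle.load(open("c0.pkl","rb"))["top"],"w1":pickle.load(open("w1.pkl","rb"))}
for n,c in cs.items():
    P=cloud(c);print(n)
    for z in(24,44,62,86):layer(P,z,(440,640,-340,-200))
    print("water");layer(P,52,(400,650,-70,70),8)
    b=P.copy();layer(b,52,(550,650,-70,70),4);layer(b,52,(400,500,-70,70),4)
    print("holder");layer(P,12,(450,660,-190,-80),4)
    print("holder all");layer(P,16,(450,660,-190,-80),9)
    print("saucer");
    hsv=cv2.cvtColor(c["color"],cv2.COLOR_RGB2HSV);m=(hsv[...,0]>70)&(hsv[...,0]<95)&(hsv[...,1]>90)
    m[:230]=0;k=biggest(m);q=onplane(c,k,9.);print(rect(q),cv2.minEnclosingCircle(q[:,:2].astype(np.float32)))
    print("timer");layer(P,25,(320,420,-150,-60))
```

```text
top
24 [ 540.8 -256.8  159.7   34.8    3.3] zmed 24.1
44 [ 537.9 -269.2  140.5   44.5    2.1] zmed 44.1
62 [ 545.9 -271.1   87.9   37.8   -1.4] zmed 62.1
86 [ 552.1 -274.9   44.7   26.9    0.6] zmed 85.9
water
52 [457.1   4.  101.9  59.6  89.7] zmed 52.0
52 [602.1  -2.2 103.6  35.8  87.4] zmed 52.1
52 [450.8   4.3 102.5  36.4  87.5] zmed 52.3
holder
12 [ 561.8 -132.1  174.5   66.1   -3.4] zmed 12.1
holder all
16 [ 561.2 -132.3  175.6   66.2   -3.6] zmed 12.2
saucer
[ 364.9 -300.4   73.1   72.6  -42.8] ((363.7348937988281, -299.98248291015625), 37.907142639160156)
timer
25 [ 370.5 -102.5   54.1   51.8   89.1] zmed 24.7
w1
24 [ 582.  -267.9   80.7   56.1    2.2] zmed 25.0
44 [ 554.7 -270.2  105.4   46.2    1.7] zmed 45.1
62 [ 546.1 -272.8   88.1   38.2   -2.4] zmed 63.1
86 [ 552.9 -276.6   45.    25.4    2.4] zmed 86.8
water
52 [527.8   0.7 203.6 105.7  -2.6] zmed 52.4
52 [603.2  -2.8 105.8  36.7  87.7] zmed 52.7
52 [452.2   4.3 105.   36.1  87.1] zmed 52.7
holder
12 [ 562.6 -133.4  175.2   66.8   -3.9] zmed 12.8
holder all
16 [ 562.6 -133.   175.4   67.6   -3.9] zmed 12.9
saucer
[ 346.5 -313.6   65.3   28.   -52.4] ((352.4669189453125, -309.01812744140625), 32.71414566040039)
timer
25 [ 372.3 -103.1   54.7   54.3  -88.9] zmed 25.2
```

```bash
cat > pp.py <<'E'
from look import *
def pickplace(src,syaw,zs,dst,dyaw,zd,off,grip,up=80,via=None):
    """src/dst xy, zs/zd stone underside z, yaw deg, off TCP height above underside"""
    S=[np.pi,0,np.radians(syaw)];D=[np.pi,0,np.radians(dyaw)];T=lambda:round(observe()["time_s"],1)
    movep([*src,zs+off+up],S);move_l([*src,zs+off],velocity=100)
    clamp(grip);s=observe();print("clamped gap",s["finger_gap"],s["gripper_force"],s["position"].round(1) if hasattr(s["position"],"round") else s["position"],T())
    move_l([*src,zs+off+15],velocity=60);move_l([*src,max(zs+off+up,150)],velocity=150)
    s=observe();print("lifted gap",s["finger_gap"],s["gripper_force"],T())
    if s["gripper_force"]<2: print("NO GRIP");return False
    movep([*dst,max(zd+off+60,150)],D);move_l([*dst,zd+off+12],velocity=120);hold(0.3)
    hit=move_l([*dst,zd+off-3],velocity=15,contact_N=3)
    s=observe();print("down hit",hit,np.round(s["position"],1),"want z",zd+off,np.round(s["wrist_force"],1),T())
    hold(.2);ungrasp();p=observe()["position"];move_l([*dst,max(zd+off+up,150)],velocity=150);print("done",T())
    return True
E
python3 - <<'E'
from pp import *
if pickplace([552.5,-275.7],1.5,62,[363.5,-300],1.5,3,5,30):
    movep([490,-268,300],[np.pi,0,0.03])
    c,P=stackview("w2",[24,44,62])
    layer(P,27,(320,410,-345,-255),6);print(observe()["time_s"])
E
```

```text
clamped gap 0.29999493211675055 29.918566346168518 [ 552.7 -275.9   67.3] 5.3
lifted gap 0.29596767398119933 29.668122231960297 6.3
down hit True [ 363.4 -299.9    8.3] want z 8 [-0.  -0.7  4.1] 9.3
done 11.3
24 [ 542.6 -269.7  158.5   56.7    2.2] zmed 24.9
44 [ 557.3 -270.3  101.    46.6    1.7] zmed 45.0
62 [ 546.3 -273.    88.6   38.3   -2.3] zmed 63.1
27 [ 364.  -299.9   46.    26.1    1.8] zmed 27.9
12.1333
```

View pics/w2.png

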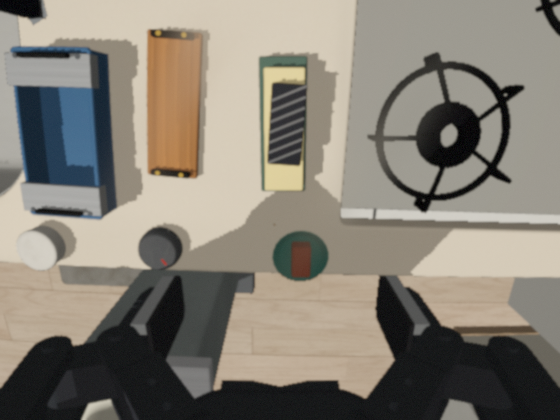

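Run:
```python
from pp import *
if pickplace([546.1,-272.3],-2,44,[366.1,296.9],95.6,7,3,40):
    move_l([366-55,297,300]) if 0 else movep([320,297,300],[np.pi,0,np.radians(95.6-90)])
    c=capture("wrist");cv2.imwrite("pics/w3.png",c["color"][:,:,::-1]);P=cloud(c)
    layer(P,25,(300,430,200,400),4);layer(P,9,(300,430,200,400),6)
    c=capture("top");P=cloud(c);print("top");layer(P,25,(300,430,200,400),4);layer(P,44,(440,640,-340,-200));print(observe()["time_s"])
```

```text
clamped gap 0.43270740386906875 42.362067103385925 [ 546.5 -272.7   47.6] 14.3
lifted gap 0.43015819749581935 41.940743923187256 15.5
down hit True [366.  296.8  10.6] want z 10 [-0.8  0.3  4.4] 19.9
done 21.7
25 [366.3 296.5  88.6  38.4 -84.8] zmed 26.1
9 [367.  296.8 112.8  60.8 -84.4] zmed 7.5
top
25 [365.3 296.5  88.4  37.9 -84.8] zmed 25.4
44 [ 537.5 -269.4  140.5   45.3    1.7] zmed 44.2
23.2333
```

View pics/w3.png

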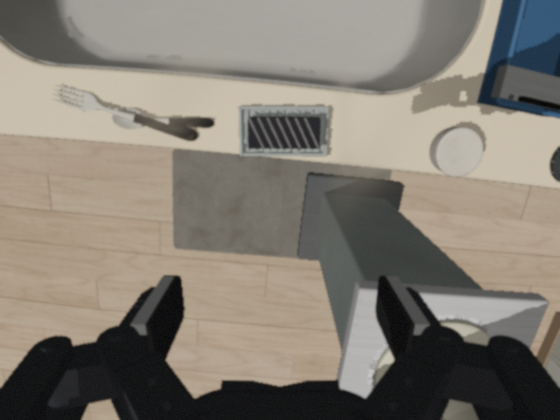

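The flattening stone lies centred inside the drip tray (px 285,132). Next come the finishing stone, then the coarse stone.

Run:
```python
from pp import *
if pickplace([537.7,-269.4],1.8,24,[561.8,-132.7],-3.7,12,2,50):
    movep([470,-200,300],[np.pi,0,0])
    c,P=stackview("w4",[24]);layer(P,32,(450,660,-190,-80),4)
    c=capture("top");P=cloud(c);print("top");layer(P,24,(440,640,-340,-200));layer(P,32,(450,660,-190,-80),4);print(observe()["time_s"])
```

```text
clamped gap 0.5262245037068481 53.722702860832214 [ 538.3 -269.9   27. ] 26.9
lifted gap 0.5259876446373036 52.982996106147766 28.2
down hit True [ 561.6 -132.6   14.9] want z 14 [ 0.2 -0.1  6. ] 31.0
done 32.8
24 [ 542.4 -269.9  160.7   56.9    2.4] zmed 25.1
32 [ 561.7 -133.4  140.3   46.4   -3.8] zmed 32.9
top
24 none
32 [ 561.3 -132.   141.4   44.8   -3.2] zmed 32.1
33.625
```

Run:
```python
from pp import *
if pickplace([542,-268.8],2.2,0,[527,0.9],-2.6,52,1.5,80):
    movep([430,-60,320],[np.pi,0,0])
    c=capture("wrist");cv2.imwrite("pics/w5.png",c["color"][:,:,::-1]);P=cloud(c);layer(P,76,(400,650,-70,70),4);layer(P,32,(450,660,-190,-80),4)
    movep([300,-420,320],[np.pi,0,0])
    c=capture("top");cv2.imwrite("pics/t5.png",c["color"][:,:,::-1]);P=cloud(c);print("top")
    layer(P,76,(400,650,-70,70),4);layer(P,52,(550,650,-70,70),4);layer(P,52,(400,500,-70,70),4)
    layer(P,32,(450,660,-190,-80),4);layer(P,27,(320,410,-345,-255),6);layer(P,25,(300,430,200,400),4);layer(P,25,(320,420,-150,-60));layer(P,25,(320,420,30,120));print(observe()["time_s"])
```

```text
clamped gap 0.6354754370282184 88.93401503562927 [ 542.9 -269.7    2.8] 35.9
lifted gap 0.6303339374175594 87.73022890090942 37.4
down hit True [526.9   0.9  54.7] want z 53.5 [-0.1  0.3  5.5] 40.3
done 41.7
76 [ 5.266e+02  5.000e-01  1.607e+02  5.680e+01 -2.600e+00] zmed 76.9
32 [ 559.5 -132.7  136.6   47.1   -4. ] zmed 33.1
top
76 [525.8   0.9 160.1  56.   -2.8] zmed 76.2
52 [604.2  37.9  35.4  23.   -0.7] zmed 52.0
52 [449.8 -19.2  55.2  36.6  87.4] zmed 52.3
32 [ 560.7 -131.9  139.8   44.7   -3.2] zmed 32.2
27 [ 3.636e+02 -2.976e+02  4.500e+01  2.620e+01  1.000e-01] zmed 27.1
25 [365.2 296.3  88.   38.  -84.6] zmed 25.3
25 [ 370.4 -102.3   53.9   51.5   89.3] zmed 24.8
25 [366.5  73.3  60.4  60.3 -89.9] zmed 25.0
44.05
```

View pics/w5.png

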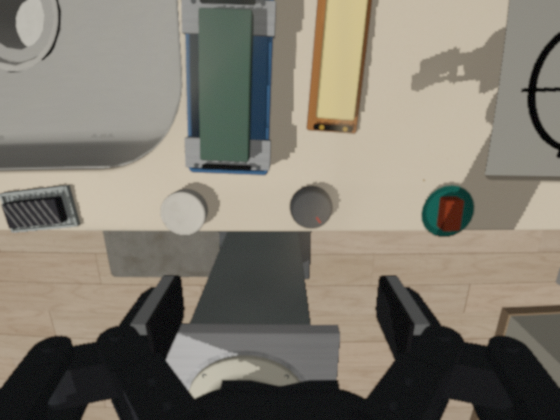

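View pics/t5.png

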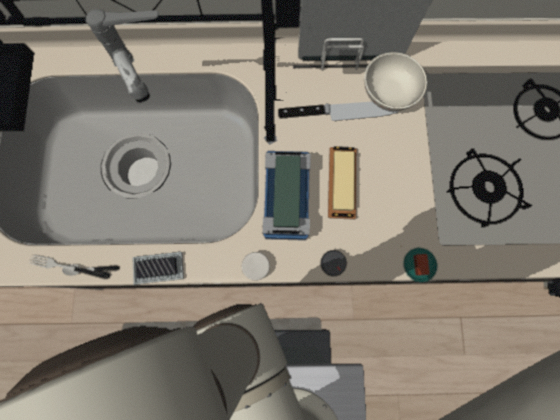

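All four stones are seated and centred: coarse (288,190), finishing (343,182), flattening (158,267) and slurry (421,265). The timer and tin have not moved.

```bash
python3 -c "
from station import *
print(close_job())"
```

```text
the job is handed in; nothing more can be done
None
```

The job is handed in at about 44 s of the 112 s allowed: in the final pictures all four stones lie flat in their own places, centred to within about 3 mm, and the timer and spice tin have not moved; the hand-in call returned no verdict.

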